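# Load two power modules on a tilted clamping stand and lock its collar

### The arm

A 6-joint arm with a two-finger parallel gripper is mounted at the origin on the work surface. World frame = base frame: x ahead of the robot, y to its left, z up, the work surface at z = 0. Lengths are in m, angles in rad, forces in N, time in s.
With the tool pointing down it reaches from about 0.3 to 0.75 m from the base axis. Payload 8.5 kg.
Tool frame: the origin (TCP) lies between the finger pads; the fingertips stand ahead of it and the grasp point (between the pads) lies 5 mm behind it (ctrl.tip_extent is the z of the fingertips in the tool frame, in m); z points along the fingers, y is the line along which they close (so a half turn about z gives the same grasp; the last joint's range is limited). The gripper opens to 85 mm and grips with 20 to 120 N. Pads are 22 mm wide; open, the fingers measure 114 mm over their backs; the gripper's body (76 mm by 85 mm) begins 54 mm behind the grasp point. The pads swing forward as they close: fully open they stand 13 mm farther back than shut.
Start: joints at [1.033, 0.381, 1.297, -0, 1.464, -0.215], TCP at [0.174, 0.522, 0.214] pointing down, gripper open.
Joint ranges: [-3.11, 3.11], [-0.89, 2.33], [0.22, 2.48], [-1.42, 4.56], [0.17, 2.85], [-2.88, 2.88]. Speed limits (rad/s): [2.39, 2.39, 3.14, 3.14, 3.14, 3.14].

### API

Orientations are given as a 3x3 rotation matrix whose columns are the frame's x, y, z axes.
In Python, from station import ctrl gives the robot as it stands. Calls block until the motion is done:
- ctrl.move_to(position, orientation): joint-space move of the TCP to a pose.
- ctrl.line_to(position, v=0.15, rotation=None, threshold=None): straight line of the TCP; rotation=None keeps the orientation; v is the mean speed in m/s. With threshold (N) it stops when the force on the tool has changed by that much, and returns True; else False.
- ctrl.move_j(angles): joint-space move.
- ctrl.set_gripper(opening, strength=None): finger opening in m; strength is the grip in N (None keeps the last); returns when the fingers have stopped.
- ctrl.sleep(seconds).
- ctrl.ik(position, orientation): joint angles nearest the present ones, or None.
- ctrl.state(): the state.
- ctrl.get_image(name): name is "scene" or "top" or "wrist"; returns a dict with "pixels" (384x512x3 uint8, blue, green, red), "fx", "fy", "cx", "cy" (pixels), "extrinsics" (4x4, takes a point from camera to world coordinates); the wrist camera has in their place "tool_from_camera" (4x4, takes a point from camera to tool coordinates, whose origin is the TCP and whose axes are the flange's). Camera axes: x right, y down, z forward; pixel columns grow to the right and rows downward; lengths in m; the calibration is good to about 2 mm. A picture is of the moment at which its call begins: read the wrist's pose just before it. There is no depth.
A pose or a line that the arm cannot do raises ctrl.IKError and nothing moves.
- ctrl.sign_off(): hands the job in; it is judged then, once.
The state is a dict: "clock": time; "joint_pos": joint angles; "joint_vel": joint speeds; "tau": joint torques, N m; "position": TCP position; "orientation": TCP orientation; "force": force on the tool from outside, world axes, zero at the start; "torque": the same for the moment, N m; "grip_width": finger opening in m; "grasp_force": force on a finger pad.
Only numpy, scipy, OpenCV 4.12 (cv2) and the standard library are available. Lean on these libraries where they do the work, as an engineer would, in place of code of your own. Each camera call takes 0.05 s, during which the arm holds its last target. There are 200 camera calls.

### The job

Put the two white power modules into the two black-cornered nests of the tilted clamping stand, one in each nest, while the orange lock collar is still open. Then turn the collar counter-clockwise to its locked mark, so that its two arms lie squarely across the plate over the modules, and let go. Do not disturb the solder spool, the white bottle, the screwdriver or the tape roll.

Things in the scene. Friction and masses are not known exactly. Their poses are not given: they have to be found in the camera images.
- module_a: white sealed power module with two red bands: a box 70 long (x) x 36 wide (y) x 36 high (z) mm, 0.16 kg nominal; origin at the centre of its underside. Starts flat on the mat, at any of four places. Same as module_b; either may go in either nest.
- module_b: the other white power module with two red bands, same size and origin as module_a
- nest_left (a point): centre of the left (+y) nest's floor, on the plate's face. Axes: x up the slope, y across, z out of the plate (30 degrees from vertical, leaning to the robot). A module lies along x in a pocket 78 (x) x 44 (y) mm, bounded by black end and corner stops 10 mm high; its long sides are open over the middle 46 mm, so that fingers fit beside the module
- nest_right (a point): the same for the right (-y) nest; the nests are 144 mm apart along y, with the collar's axis midway between them
- collar (a joint): angle of the orange lock collar about the plate's normal (rad), growing counter-clockwise seen from above. 0: arms along the slope, clear of the nests; 1.571: locked, arms squarely across the plate over both nests, the ring's white line at the green stripe down the plate. Starts at 0.05 to 0.5, stays where left (friction 0.12 N m), stops at -0.1 and 1.85
- collar_grip (a point): on the collar's axis, 61 mm above the plate's face. Turns with it: x along arms and ears, z out of the plate. Ring: 56 mm diameter, 40 to 52 mm above the plate. Two arms (+x, -x): 22 wide, 88 mm out, 40 to 48 above the plate, 4 mm over a seated module. Two ears to grip across: 18 mm thick (y), 7 to 29 mm out (+x, -x), 51 to 71 mm above the plate
- mat: grey antistatic mat 250 (x) x 340 (y) x 4 mm, fixed to the table on the other side from the stand; origin at the centre of its underside. The modules, spool, bottle and screwdriver start on it.
- stand: base of the clamping stand, steel foot 170 x 210 x 8 mm, fixed to the table; origin at the centre of its underside, x level towards the high side, z up. It carries the tilted aluminium plate, 170 (slope) x 230 x 10 mm, the centre of whose upper face is 62 mm above this origin
- spool: solder spool with green cheeks on a black holder, 60 (x) x 70 (y) x 70 high mm; origin at the centre of its underside. Leave alone.
- bottle: white flux bottle with a red cap, 52 mm in diameter, 125 mm high, tall enough to meet the gripper's body over a neighbouring module; origin at the centre of its underside. Leave alone.
- screwdriver: blue-handled screwdriver 170 mm long, under 35 mm high, lying along its x across the middle of the mat. Leave alone.
- tape: blue ring of tape 90 mm in diameter, 24 mm high, lying beyond the high edge of the stand; origin at the centre of its underside. Leave alone.

How it is judged:
On the way:
1. both modules lie flat in the nests, one in each, while the collar is still open (arms less than 0.75 rad from the slope line) ((((distance between module_a and nest_left below 0.008 m and angle between the z axis of module_a and the z axis of nest_left, either way round below 0.08 rad and angle between the x axis of module_a and the x axis of nest_left, either way round below 0.2 rad) and (distance between module_b and nest_right below 0.008 m and angle between the z axis of module_b and the z axis of nest_right, either way round below 0.08 rad and angle between the x axis of module_b and the x axis of nest_right, either way round below 0.2 rad)) or ((distance between module_a and nest_right below 0.008 m and angle between the z axis of module_a and the z axis of nest_right, either way round below 0.08 rad and angle between the x axis of module_a and the x axis of nest_right, either way round below 0.2 rad) and (distance between module_b and nest_left below 0.008 m and angle between the z axis of module_b and the z axis of nest_left, either way round below 0.08 rad and angle between the x axis of module_b and the x axis of nest_left, either way round below 0.2 rad))) and value of joint collar below 0.75 rad), for 0.2 s.
At the end, for the whole second after the job is handed in: A module at rest in each nest, flat on the plate: underside centre within 8 mm of the nest's, tilt from the plate under 4.5 degrees, long side along the slope within 11 degrees; collar released at its locked mark, 1.571 +- 0.08 rad; spool, bottle, screwdriver and tape within 20 mm of their starts ((((distance between module_a and nest_left below 0.008 m and angle between the z axis of module_a and the z axis of nest_left, either way round below 0.08 rad and angle between the x axis of module_a and the x axis of nest_left, either way round below 0.2 rad) and (distance between module_b and nest_right below 0.008 m and angle between the z axis of module_b and the z axis of nest_right, either way round below 0.08 rad and angle between the x axis of module_b and the x axis of nest_right, either way round below 0.2 rad)) or ((distance between module_a and nest_right below 0.008 m and angle between the z axis of module_a and the z axis of nest_right, either way round below 0.08 rad and angle between the x axis of module_a and the x axis of nest_right, either way round below 0.2 rad) and (distance between module_b and nest_left below 0.008 m and angle between the z axis of module_b and the z axis of nest_left, either way round below 0.08 rad and angle between the x axis of module_b and the x axis of nest_left, either way round below 0.2 rad))) and value of joint collar between 1.491 and 1.651 rad and linear speed of each of module_a, module_b below 0.02 m/s and distance of each of spool, bottle, screwdriver, tape from where it was at the start of the episode below 0.02 m); the robot touches nothing.
It fails at once if the spool, bottle, screwdriver or tape roll is shifted by more than 20 mm (distance of any of spool, bottle, screwdriver, tape from where it was at the start of the episode above 0.02 m).
It also fails if it takes over 67 s, if anything falls off the work surface, if the arm or the gripper's body presses on something with over 40 N, if the wrist force passes 120 N, or if a joint passes its speed limit or range.

## Working session

There is one attempt and no reset: what is moved stays moved. The work goes in short steps, each a Python script; the robot and the scene stay as the last script left them, time stands still between calls to the robot, and variables do not carry over. Pictures are saved under pics/ and viewed, at most 10 in all, crops included, and the job is handed in when it is done.

```bash
ls; mkdir -p pics
python3 - <<'E'
from station import ctrl
import cv2,json,numpy as np
for n in("top","scene","wrist"):
    i=ctrl.get_image(n); cv2.imwrite(f"pics/{n}0.png",i["pixels"])
    print(n,i["fx"],i["fy"],i["cx"],i["cy"],np.round(i.get("extrinsics",i.get("tool_from_camera")),4).tolist())
print(ctrl.tip_extent,ctrl.state())
E
```

```text
pics
top 349.8312156880244 349.8312156880244 257.1834600012558 187.11131040805003 [[0.1728, -0.9641, 0.2018, 0.3788], [-0.985, -0.1688, 0.037, -0.0161], [-0.0016, -0.2052, -0.9787, 1.0005], [0.0, 0.0, 0.0, 1.0]]
scene 394.23178542438126 394.23178542438126 255.47648832190433 189.01672009040678 [[0.7198, 0.4078, -0.5618, 1.1589], [0.6942, -0.4168, 0.5868, -0.6224], [0.0052, -0.8124, -0.5831, 0.7303], [0.0, 0.0, 0.0, 1.0]]
wrist 295.57656758437554 295.57656758437554 252.92717059496243 194.04700392584692 [[-0.0007, -0.9591, -0.2831, 0.0729], [1.0, -0.0006, -0.0002, 0.0001], [0.0001, -0.2831, 0.9591, -0.1593], [0.0, 0.0, 0.0, 1.0]]
0.014 {'clock': 0.15, 'joint_pos': array([ 1.03270255e+00,  3.81056046e-01,  1.29799818e+00, -1.38393760e-06,
        1.46360147e+00, -2.15319529e-01]), 'joint_vel': array([-1.08627353e-03, -3.51780469e-04, -4.77537826e-03, -1.75103970e-03,
       -4.78281363e-04, -2.89527656e-05]), 'tau': array([ 2.35124629e-03, -4.48630321e+01, -2.31344622e+01, -1.13868189e-04,
        3.84548272e-03, -4.79814094e-05]), 'position': array([0.17435482, 0.52139675, 0.21367551]), 'orientation': array([[-9.48359067e-01,  3.17198337e-01, -5.43626096e-04],
       [ 3.17198722e-01,  9.48358654e-01, -9.13523290e-04],
       [ 2.25784444e-04, -1.03878560e-03, -9.99999435e-01]]), 'force': array([-4.60505007e-01, -4.59163005e-04, -5.14008530e-03]), 'torque': array([0.00783028, 0.02628856, 0.03465791]), 'grasp_force': 0.0, 'grip_width': 0.08532102717646003}
```

Run:
```python
import cv2
for n in("top","scene"):
    cv2.imwrite(f"pics/{n}0b.png",cv2.resize(cv2.imread(f"pics/{n}0.png"),(800,600),interpolation=cv2.INTER_CUBIC))
```

```text
(no output)
```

View pics/top0b.png

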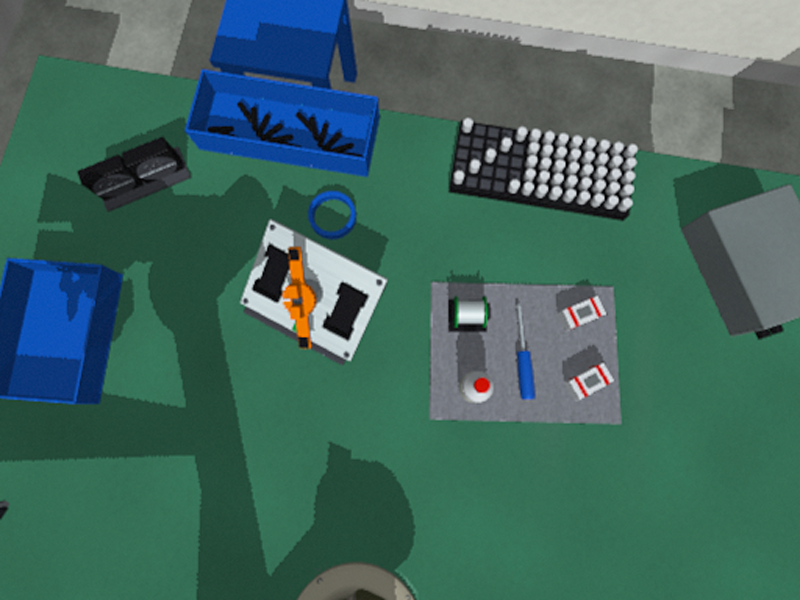

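View pics/scene0b.png

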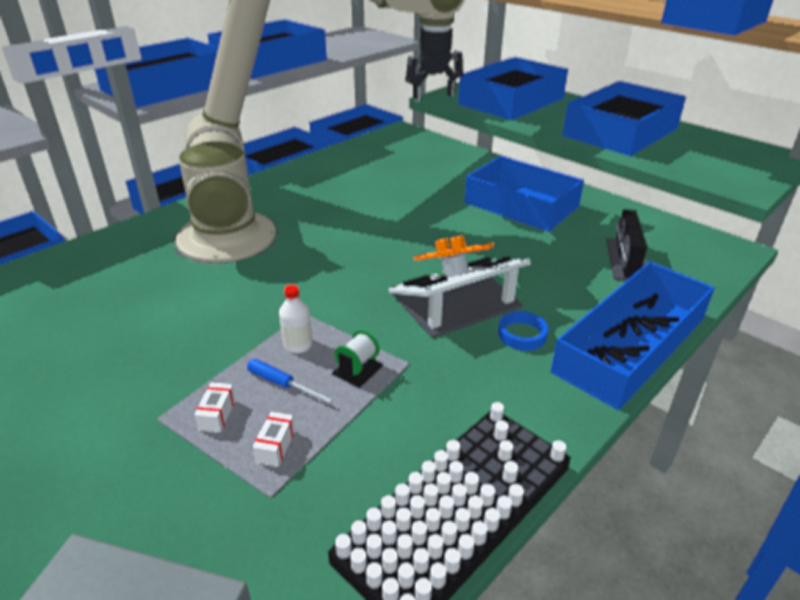

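The top view (800x600) shows modules at (585,312) and (590,381), and plate corners at (270,221), (386,280), (346,361) and (242,305). The collar's arms run (294,250) to (305,345). The spool is at (470,313) and the bottle at (480,387). The scene view confirms the module tops at about (214,398) and (274,430).

```bash
cat > h.py <<'E'
import numpy as np, cv2, pickle
from station import ctrl
def ray(c,uv):
    d=c["R"]@np.array([(uv[0]-c["cx"])/c["fx"],(uv[1]-c["cy"])/c["fy"],1]); return c["o"],d/np.linalg.norm(d)
def atz(c,uv,z):
    o,d=ray(c,uv); return o+d*(z-o[2])/d[2]
def tri(obs):
    A=0;b=0
    for c,uv in obs:
        o,d=ray(c,uv);P=np.eye(3)-np.outer(d,d);A=A+P;b=b+P@o
    X=np.linalg.solve(A,b)
    return X,[np.linalg.norm((np.eye(3)-np.outer(ray(c,u)[1],ray(c,u)[1]))@(X-c["o"])) for c,u in obs]
def proj(c,X):
    p=c["R"].T@(np.asarray(X)-c["o"]); return np.array([c["fx"]*p[0]/p[2]+c["cx"],c["fy"]*p[1]/p[2]+c["cy"]])
def snap(name,tag):
    s=ctrl.state(); i=ctrl.get_image(name)
    if name=="wrist":
        T=np.eye(4);T[:3,:3]=s["orientation"];T[:3,3]=s["position"];E=T@np.array(i["tool_from_camera"])
    else: E=np.array(i["extrinsics"])
    c=dict(fx=i["fx"],fy=i["fy"],cx=i["cx"],cy=i["cy"],R=E[:3,:3],o=E[:3,3])
    pickle.dump(c,open(f"pics/{tag}.pkl","wb")); cv2.imwrite(f"pics/{tag}.png",i["pixels"]); return c
def cam(tag): return pickle.load(open(f"pics/{tag}.pkl","rb"))
def down(yaw):  # tool z down, tool x at angle yaw
    c,s=np.cos(yaw),np.sin(yaw); return np.array([[c,s,0],[s,-c,0],[0,0,-1.]])
E
python3 - <<'E'
from h import *
np.set_printoptions(precision=3,suppress=True)
c=snap("top","top1");s=snap("scene","scene1");k=1/1.5625
for n,u,z in [("m1",(585,312),.04),("m2",(590,381),.04),("spool",(470,313),.05),("bottle",(481,386),.125),("sd1",(518,300),.02),("sd2",(528,397),.02),("tape",(333,214),.012),("axis",(301,298),.11)]:
    print(n,atz(c,np.array(u)*k,z))
for u in [(270,221),(386,280),(346,361),(242,305)]: print("corner",atz(c,np.array(u)*k,.06))
for n,a,b in [("m1",(585,312),(274,430)),("m2",(590,381),(214,398)),("axis",(301,298),(452,242))]: print(n,tri([(c,np.array(a)*k),(s,np.array(b)*k)]))
E
```

```text
m1 [ 0.598 -0.307  0.04 ]
m2 [ 0.478 -0.329  0.04 ]
spool [ 0.559 -0.105  0.05 ]
bottle [ 0.432 -0.132  0.125]
sd1 [ 0.604 -0.191  0.02 ]
sd2 [ 0.434 -0.23   0.02 ]
tape [0.71  0.177 0.012]
axis [0.524 0.181 0.11 ]
corner [0.661 0.277 0.06 ]
corner [0.59  0.051 0.06 ]
corner [0.438 0.093 0.06 ]
corner [0.502 0.291 0.06 ]
m1 (array([ 0.599, -0.304,  0.043]), [np.float64(0.0025368637263418438), np.float64(0.002536863726341967)])
m2 (array([ 0.479, -0.328,  0.041]), [np.float64(0.0007565791017648618), np.float64(0.0007565791017649353)])
axis (array([0.524, 0.181, 0.124]), [np.float64(0.003757305951397468), np.float64(0.003757305951397439)])
```

Heights and reach check out. Next I'll take two wrist views each of the stand and the modules.

Run:
```python
from h import *
def look(t,yaw,z):
    R=down(np.radians(yaw)); off=0.0729-0.2831/0.9591*(z+0.159-t[2])
    p=np.array([t[0],t[1],z])-R[:,0]*off; p[2]=z
    ctrl.move_to(p,R); ctrl.sleep(0.3)
for tag,t,yaw,z in [("s1",(.545,.25,.08),105,.27),("s2",(.545,.12,.08),105,.27),("m1",(.54,-.25,.04),60,.25),("m2",(.54,-.37,.04),60,.25)]:
    look(t,yaw,z); snap("wrist",tag); s=ctrl.state(); print(tag,s["clock"],s["joint_pos"].round(2),s["position"].round(3))
a=[cv2.imread(f"pics/{t}.png") for t in("s1","s2","m1","m2")]
for n,i,j in(("s",0,1),("m",2,3)):
    cv2.imwrite(f"pics/{n}12.png",cv2.resize(np.hstack([a[i],a[j]]),(800,300),interpolation=cv2.INTER_AREA))
cv2.imwrite("pics/all.png",cv2.resize(np.vstack([np.hstack(a[:2]),np.hstack(a[2:])]),(800,600),interpolation=cv2.INTER_AREA))
```

```text
s1 2.2167 [0.28 0.45 1.02 0.   1.67 0.02] [0.537 0.279 0.27 ]
s2 3.15 [ 0.06  0.36  1.17  0.    1.61 -0.2 ] [0.537 0.15  0.27 ]
m1 4.8833 [-0.57  0.45  1.08  0.    1.61 -0.05] [ 0.558 -0.218  0.25 ]
m2 5.7833 [-0.73  0.55  0.9   0.    1.68 -0.2 ] [ 0.558 -0.338  0.25 ]
```

View pics/all.png

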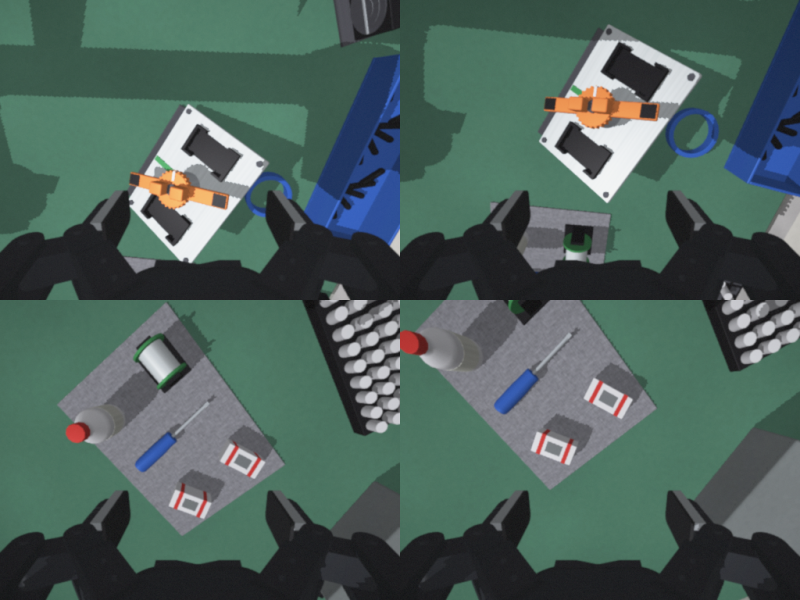

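The wrist views show both modules in the right-hand part of the mat, with the stand and collar (arms at about 0.1–0.3 rad) clearly visible. I'll enlarge these crops to read corners.

Run:
```python
import cv2,numpy as np
def crop(t,x,y,w,h,k):
    r=cv2.resize(cv2.imread(f"pics/{t}.png")[y:y+h,x:x+w],None,fx=k,fy=k,interpolation=cv2.INTER_CUBIC); return r
m=np.vstack([np.hstack([crop("m1",203,227,80,60,5),crop("m1",271,175,80,60,5)]),np.hstack([crop("m2",156,159,80,60,5),crop("m2",227,95,80,60,5)])])
cv2.imwrite("pics/mcrop.png",m)
cv2.imwrite("pics/scrop.png",np.hstack([crop("s1",158,126,200,220,2),crop("s2",177,28,200,240,2)[:440]]))
```

```text
(no output)
```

View pics/mcrop.png

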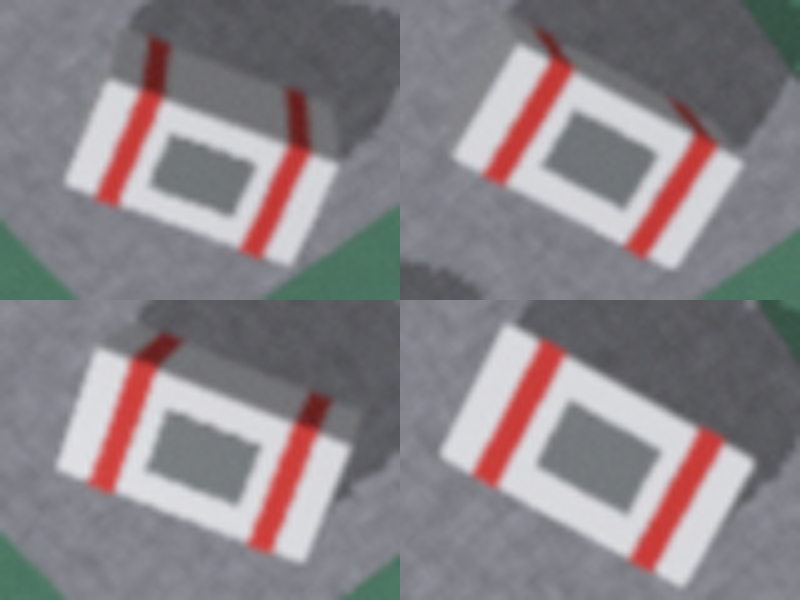

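View pics/scrop.png

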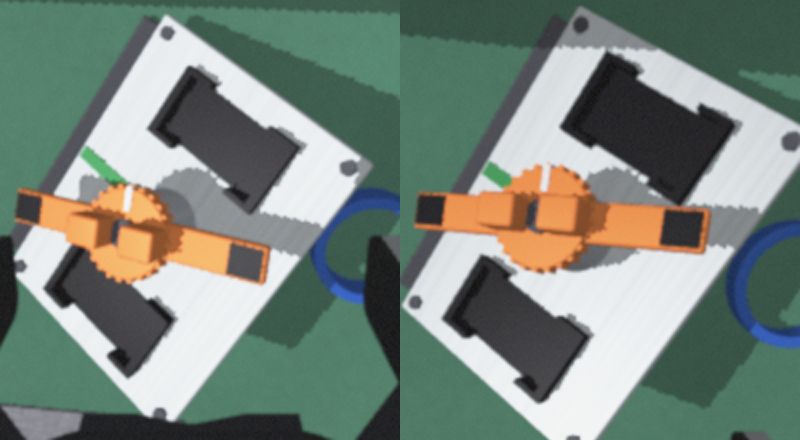

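Module corners are read to about 1 px at 5x. The plate corners and holes are read from both stand views: s1 corners (165,14) and (372,165); holes (167,32), (349,168), (160,414) and (19,266). The white ring line still points towards +y. Next is the fit.

```bash
cat > fit.py <<'E'
from h import *
from scipy.optimize import least_squares
np.set_printoptions(precision=4,suppress=True)
def raw(p,off,k): return (np.array(p,float)+.5)/k-.5+off
m1,m2,s1,s2=map(cam,("m1","m2","s1","s2"))
M={"P":([(105,80),(338,160),(292,266),(65,184)],(203,227),[(95,48),(351,143),(304,263),(56,168)],(156,159)),
   "Q":([(118,44),(342,162),(275,270),(54,158)],(271,175),[(106,24),(355,161),(286,287),(40,155)],(227,95))}
mods={}
for n,(a,oa,b,ob) in M.items():
    X=np.array([tri([(m1,raw(p,oa,5)),(m2,raw(q,ob,5))])[0] for p,q in zip(a,b)])
    print(n,X.mean(0),"z",X[:,2],"len",np.linalg.norm((X[1]-X[0])[:2]),np.linalg.norm((X[2]-X[3])[:2]),"wid",np.linalg.norm((X[3]-X[0])[:2]),np.linalg.norm((X[2]-X[1])[:2]))
    def r(v):
        x,y,t,z=v;c,s=np.cos(t),np.sin(t);e=[]
        for (sx,sy),p,q in zip([(-1,1),(1,1),(1,-1),(-1,-1)],a,b):
            w=(x+c*sx*.035-s*sy*.018,y+s*sx*.035+c*sy*.018,z)
            e+=[*(proj(m1,w)-raw(p,oa,5)),*(proj(m2,w)-raw(q,ob,5))]
        return e
    L=(X[1]+X[2]-X[0]-X[3]); f=least_squares(r,[*X.mean(0)[:2],np.arctan2(L[1],L[0]),.04]); mods[n]=f.x
    print("  fit",f.x,np.degrees(f.x[2]),"rms px",np.sqrt(np.mean(f.fun**2)))
obs=[(s1,(165,14),"c",1,1),] # placeholder kept for clarity
O1,O2=(158,126),(177,28)
C=[(s1,O1,(165,14),-1,1),(s1,O1,(372,165),1,1),(s2,O2,(180,6),-1,1),(s2,O2,(2,303),-1,-1)]
H=[(s1,O1,(167,32),-1,1),(s1,O1,(349,168),1,1),(s1,O1,(160,414),1,-1),(s1,O1,(19,266),-1,-1),(s2,O2,(181,25),-1,1),(s2,O2,(391,141),1,1),(s2,O2,(15,302),-1,-1),(s2,O2,(173,440),1,-1)]
A=[(s1,O1,(20,189),-1,1),(s1,O1,(14,220),-1,-1),(s1,O1,(270,246),1,1),(s1,O1,(264,279),1,-1),(s2,O2,(17,192),-1,1),(s2,O2,(15,228),-1,-1),(s2,O2,(310,208),1,1),(s2,O2,(306,249),1,-1)]
def pose(v):
    x,y,t,z,al=v[:5];c,s=np.cos(t),np.sin(t);ca,sa=np.cos(al),np.sin(al)
    Rz=np.array([[c,-s,0],[s,c,0],[0,0,1]]);Ry=np.array([[ca,0,-sa],[0,1,0],[sa,0,ca]])  # x up slope
    return np.array([x,y,z]),Rz@Ry
def r(v):
    o,R=pose(v);a,b,q=v[5:];e=[]
    for c,O,p,i,j in C: e+=[*(proj(c,o+R@[i*.085,j*.115,0])-raw(p,O,2))]
    for c,O,p,i,j in H: e+=[*(proj(c,o+R@[i*a,j*b,0])-raw(p,O,2))]
    for c,O,p,i,j in A:
        e+=[*(proj(c,o+R@[np.cos(q)*i*.088-np.sin(q)*j*.011,np.sin(q)*i*.088+np.cos(q)*j*.011,.048])-raw(p,O,2))]
    return np.array(e)
if __name__=="__main__":
    f=least_squares(r,[.53,.18,-.3,.062,.52,.075,.105,.2],loss="soft_l1")
    o,R=pose(f.x); print("stand",f.x,"yaw",np.degrees(f.x[2]),"tilt",np.degrees(f.x[4]));print(r(f.x).reshape(-1,2).round(1).tolist())
    np.savez("fit.npz",o=o,R=R,q=f.x[7],P=mods["P"],Q=mods["Q"])
    print("R",R,"nests",o+R@[0,.072,0],o-R@[0,.072,0])
E
python3 fit.py
```

```text
P [ 0.4775 -0.3282  0.0387] z [0.0386 0.0367 0.0398 0.0397] len 0.06942450188527613 0.06890964877035587 wid 0.03371411993768565 0.03455084823261529
  fit [ 0.4768 -0.3287 -0.9     0.0369] -51.56464900038363 rms px 0.36833112512284766
Q [ 0.596  -0.3031  0.0387] z [0.0378 0.0381 0.0386 0.0402] len 0.06882580842875964 0.06915991288892095 wid 0.03444291774948507 0.03468867848605448
  fit [ 0.596  -0.3036 -1.0074  0.0363] -57.71736076991517 rms px 0.43597154827028933
stand [ 0.5444  0.1806 -0.3148  0.0586  0.5158  0.0754  0.1058  0.5002] yaw -18.039097844560466 tilt 29.555674878091004
[[0.4, -0.6], [0.2, -0.4], [-0.6, -0.5], [-0.8, 0.8], [0.7, -0.1], [0.3, -0.6], [0.3, -0.8], [0.9, -0.7], [0.5, 0.0], [0.3, 0.8], [0.2, -0.1], [0.1, 1.0], [-1.0, -0.2], [0.1, 0.4], [-0.2, -1.0], [0.0, 2.2], [0.4, 0.2], [-0.8, 0.2], [-0.1, -0.7], [-1.3, 1.3]]
R [[ 0.8271  0.3097 -0.469 ]
 [-0.2694  0.9508  0.1527]
 [ 0.4933  0.      0.8699]] nests [0.5667 0.2491 0.0586] [0.5221 0.1122 0.0586]
```

Residuals are under 1 px for most points, and the heights are 3.5 mm low throughout, which is a calibration bias. I'll use the fitted xy with the stated heights. Next I check IK, then pick and place the first module.

```bash
cat > job.py <<'E'
from h import *
np.set_printoptions(precision=4,suppress=True)
F=np.load("fit.npz"); yaw=float(np.arctan2(-F["R"][0,1],F["R"][1,1])); c,s=np.cos(yaw),np.sin(yaw)
o=np.array([*F["o"][:2],.062]); ca,sa=np.cos(np.pi/6),.5
R=np.array([[c,-s,0],[s,c,0],[0,0,1]])@np.array([[ca,0,-sa],[0,1,0],[sa,0,ca]]); n=R[:,2]
RP=np.column_stack([-R[:,0],R[:,1],-n])   # place orientation
nest={"L":o+R[:,1]*.072,"R":o-R[:,1]*.072}
G=.017
def st(msg):
    s=ctrl.state(); print(msg,"t",s["clock"],"pos",s["position"],"grip",s["grip_width"],"gf",s["grasp_force"],"F",s["force"]); return s
def pick(m):
    x,y,t,_=F[m]; Rg=down(t+np.pi); p=np.array([x,y,.004+G])
    ctrl.set_gripper(.065); ctrl.move_to(p+[0,0,.08],Rg); ctrl.line_to(p,v=.12)
    ctrl.set_gripper(.02,60); st("gripped"); ctrl.line_to(p+[0,0,.22],v=.3); st("lifted")
def place(k,dx=0,dy=0):
    p=nest[k]+R[:,0]*dx+R[:,1]*dy+n*G
    ctrl.move_to(p+n*.13,RP); ctrl.line_to(p+n*.02,v=.2); ctrl.sleep(.2); s0=st("pre")
    hit=ctrl.line_to(p-n*.003,v=.03,threshold=8); s=st(f"hit {hit}")
    print("height above seat mm",1e3*(s["position"]-p)@n,"off xy",1e3*R.T@(s["position"]-p)); return hit
def release():
    ctrl.set_gripper(.046); p=ctrl.state()["position"]; ctrl.line_to(p+n*.13,v=.2); st("released")
E
python3 - <<'E'
from job import *
print(nest)
for m in "PQ":
    x,y,t,_=F[m]; print(m,*[ctrl.ik([x,y,z],down(t+np.pi)) for z in(.021,.24)])
for k in "LR": print(k,ctrl.ik(nest[k]+n*G,RP),ctrl.ik(nest[k]+n*.15,RP))
def Rc(q,f):
    cx=R@[np.cos(q),np.sin(q),0]; cy=R@[-np.sin(q),np.cos(q),0]; return np.column_stack([-f*cx,f*cy,-n])
for f in(1,-1): print(f,[ctrl.ik(o+n*.06,Rc(q,f)) for q in (.5,1.0,1.571)])
pick("P")
E
```

```text
{'L': array([0.5667, 0.2491, 0.062 ]), 'R': array([0.5221, 0.1122, 0.062 ])}
P [-0.8079  0.6331  1.4725 -0.      1.036  -1.4787] [-0.8079  0.4166  1.1643 -0.      1.5607 -1.4787]
Q [-0.6477  0.759   1.186  -0.      1.1966 -1.2112] [-0.6477  0.5886  0.8673 -0.      1.6857 -1.2112]
L [ 0.3741  0.5275  1.6282 -0.5583  0.6435 -0.488 ] [ 0.4657  0.3187  1.5795 -0.4625  0.9085 -0.5644]
R [ 0.1019  0.3937  1.9112 -0.5413  0.4037 -0.6996] [ 0.1806  0.1224  1.8552 -0.3654  0.7279 -0.8548]
1 [array([ 0.2787,  0.3753,  1.7736, -0.511 ,  0.6087, -1.111 ]), array([ 0.2787,  0.3753,  1.7736, -0.511 ,  0.6087, -1.611 ]), array([ 0.2787,  0.3753,  1.7736, -0.511 ,  0.6087, -2.182 ])]
-1 [array([ 0.2787,  0.3753,  1.7736, -0.511 ,  0.6087,  2.0306]), array([ 0.2787,  0.3753,  1.7736, -0.511 ,  0.6087,  1.5306]), array([ 0.2787,  0.3753,  1.7736, -0.511 ,  0.6087,  0.9596])]
gripped t 8.6 pos [ 0.4777 -0.3297  0.023 ] grip 0.01996766493208238 gf 5.259629936772399 F [-0.2635  0.2356 10.6364]
lifted t 9.4833 pos [ 0.4763 -0.3282  0.2394] grip 0.020351852155624746 gf 0.0 F [-0.2099 -0.105  -0.4494]
```

The grip closed to 20 mm with nothing held, so I'll look before doing anything else.

Run:
```python
from h import *
ctrl.set_gripper(.065)
x,y=.54,-.31
R=down(np.radians(60)); off=0.0729-0.2831/0.9591*(.25+0.159-.04)
ctrl.move_to(np.array([.54,-.27,.25])-R[:,0]*off,R); ctrl.sleep(.3)
c=snap("wrist","m3"); snap("top","top3"); print(ctrl.state()["clock"])
im=cv2.imread("pics/m3.png"); print(proj(c,[.477,-.329,.04]),proj(c,[.596,-.304,.04]))
cv2.imwrite("pics/m3b.png",cv2.resize(im,(800,600),interpolation=cv2.INTER_CUBIC))
```

```text
11.65
[235.48113662 250.5928257 ] [303.90052884 194.1486843 ]
```

View pics/m3b.png

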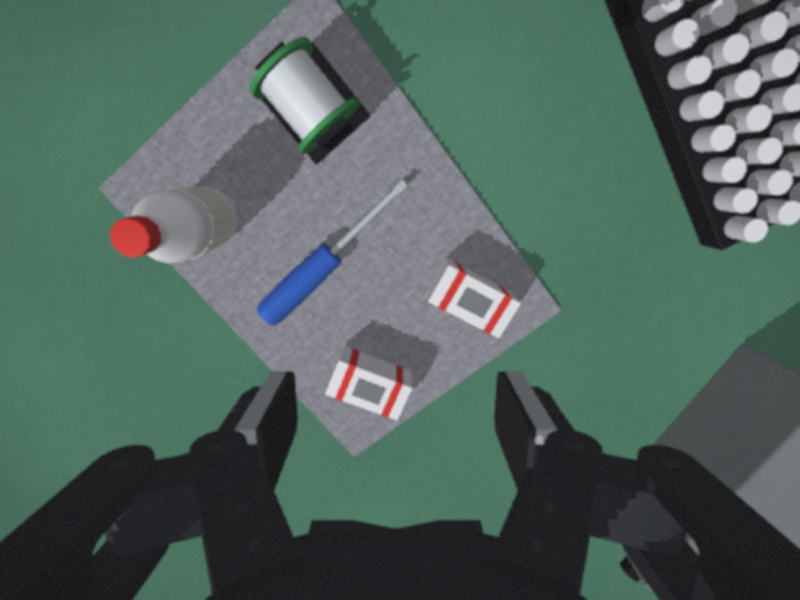

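The picture shows both modules unmoved, P at (369,388). The fingertips at (295,372) and (497,372) project to about 25 mm behind the reported TCP, so the fingers closed on top of the module. That contradicts the stated tool geometry, so I'll measure the real tip extent by touching the table.

Run:
```python
from job import *
print("ext",ctrl.tip_extent)
ctrl.set_gripper(.036); print("ext36",ctrl.tip_extent)
p=np.array([.40,-.30,.06]); ctrl.move_to(p,down(np.radians(60))); ctrl.sleep(.2); st("hover")
snap("wrist","tip36")
print(ctrl.line_to([.40,-.30,-.035],v=.06,threshold=4)); st("touch")
ctrl.line_to([.40,-.30,.06],v=.2); 
im=cv2.imread("pics/tip36.png"); cv2.imwrite("pics/tip36b.png",cv2.resize(im[180:384,100:412],None,fx=2.5,fy=2.5,interpolation=cv2.INTER_CUBIC))
```

```text
ext 0.014
ext36 0.014
hover t 13.2417 pos [ 0.4009 -0.3002  0.0606] grip 0.035838789740623135 gf 0.0 F [ 0.0717  0.1601 -0.501 ]
True
touch t 14.4333 pos [ 0.4    -0.2999 -0.0143] grip 0.036022436223764775 gf 4.762567832367495 F [-2.3922  0.7568  9.8721]
```

View pics/tip36b.png

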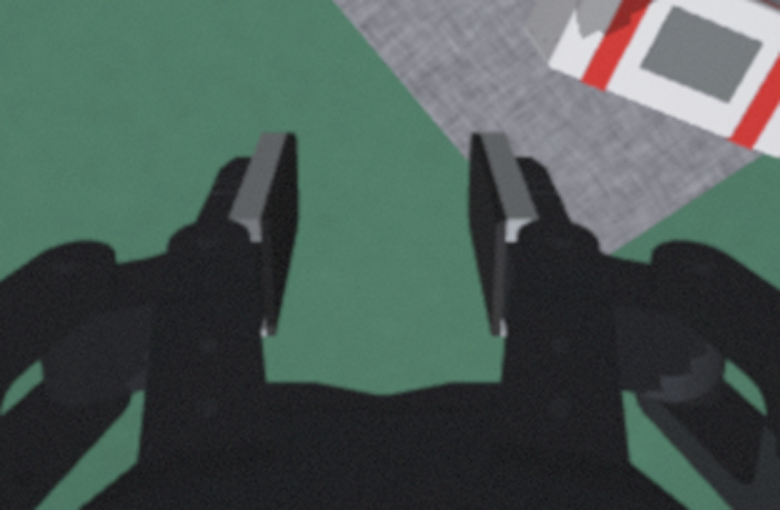

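The tips touch the table at TCP z = -0.0143, so at 36 mm opening they stand about 14 mm behind the reported TCP, not 14 mm ahead. The camera agrees, giving -0.0167 with the pads centred in x and y. I'll use the measured offset and retry.

```bash
sed -i 's/^G=.017/G=.006-.0145   # measured: tips at 36 mm stand 14.5 mm behind the reported TCP; keep them 6 mm off the floor/' job.py
sed -i 's/ctrl.line_to(p,v=.12)/print("bump",ctrl.line_to(p,v=.12,threshold=15))/' job.py
python3 - <<'E'
from job import *
c=cam("tip36"); t=cam("top1"); u=proj(c,[.40,-.30,.002]).round().astype(int); print("touch px",u,cv2.imread("pics/tip36.png")[u[1]-2:u[1]+3,u[0]-2:u[0]+3].mean((0,1)))
for q in[(432,283),(612,287),(620,424),(430,420)]: print(atz(t,np.array(q)/1.5625,.004))
pick("P")
E
```

```text
touch px [253 204] [127.64 133.44 111.32]
[ 0.6116 -0.0309  0.004 ]
[ 0.6619 -0.3628  0.004 ]
[ 0.4162 -0.4004  0.004 ]
[ 0.3648 -0.0677  0.004 ]
bump False
gripped t 17.5833 pos [ 0.4772 -0.3291 -0.0036] grip 0.035237214658376086 gf 61.80929660797119 F [-1.2255 -0.1384  6.379 ]
lifted t 18.4667 pos [ 0.4762 -0.3281  0.2137] grip 0.035188276454454145 gf 60.73863744735718 F [ 0.1981 -0.3699 -2.3854]
```

Gripped at 35 mm and lifted, with the right weight. Placing it in the right nest.

```bash
sed -i 's/^G=.*/G=-.0076   # measured TCP height over the held module underside/' job.py
python3 - <<'E'
from job import *
place("R"); snap("wrist","pl1"); snap("top","pl1t"); snap("scene","pl1s")
im=[cv2.resize(cv2.imread("pics/pl1.png"),(400,300),interpolation=cv2.INTER_AREA),cv2.resize(cv2.imread("pics/pl1s.png")[130:220,245:365],(400,300),interpolation=cv2.INTER_CUBIC)]
cv2.imwrite("pics/pl1b.png",np.hstack(im))
E
```

```text
pre t 21.0833 pos [0.5163 0.1143 0.0739] grip 0.03508063424281589 gf 60.73368430137634 F [ 0.0391  0.237  -0.7924]
hit True t 21.7333 pos [0.5256 0.1109 0.0551] grip 0.035404158448034885 gf 61.86047315597534 F [-2.9354  0.572   5.4541]
height above seat mm -0.1968715266944861 off xy [-0.2337 -0.1304 -0.1969]
```

It seated at -0.2 mm, so it is on the nest floor. Release and fetch the second module.

```bash
sed -i 's/ctrl.move_to(p+\[0,0,.08\],Rg);/ctrl.move_to(p+[0,0,.22],Rg); ctrl.line_to(p+[0,0,.08],v=.3);/' job.py
python3 - <<'E'
from job import *
release(); pick("Q")
s=ctrl.state()
if .033<s["grip_width"]<.038:
    if place("L"): st("ok")
E
```

```text
released t 22.95 pos [0.4639 0.1305 0.1667] grip 0.045724546077090776 gf 0.0 F [-1.1059 -0.248  -0.5575]
bump False
gripped t 26.7917 pos [ 0.5965 -0.304  -0.0025] grip 0.0349283791022228 gf 62.23001718521118 F [-0.8809  0.2863  5.705 ]
lifted t 27.675 pos [ 0.5954 -0.3032  0.2142] grip 0.03516741077705507 gf 61.29426956176758 F [-0.1995  0.6554 -2.1771]
pre t 30.6917 pos [0.5609 0.2515 0.0741] grip 0.03492118666502329 gf 61.30762696266174 F [-0.1621 -0.2037 -2.1482]
hit True t 31.3083 pos [0.5696 0.2479 0.0561] grip 0.03460603637076126 gf 62.4663770198822 F [-2.2302 -0.3646  3.7305]
height above seat mm 0.9840294981222415 off xy [-0.2793 -0.2779  0.984 ]
ok t 31.3083 pos [0.5696 0.2479 0.0561] grip 0.03460603637076126 gf 62.4663770198822 F [-2.2302 -0.3646  3.7305]
```

Both modules are seated: the 1 mm reading matches the second grasp sitting 1.1 mm higher. Release and check the nests, with the hand retreated above the collar axis.

```bash
cat >> job.py <<'E'
def Rc(q): 
    return np.column_stack([-R@[np.cos(q),np.sin(q),0],R@[-np.sin(q),np.cos(q),0],-n])
E
python3 - <<'E'
from job import *
release(); ctrl.set_gripper(.042)
ctrl.move_to(o+n*.20,Rc(float(F["q"]))); ctrl.sleep(.3); st("over collar")
c=snap("wrist","chk"); snap("scene","chks"); snap("top","chkt")
for k in "LR": print(k,proj(c,nest[k]+n*.036),proj(cam("chkt"),nest[k]+n*.036))
print(proj(c,o+n*.071))
a=cv2.resize(cv2.imread("pics/chk.png"),(800,600),interpolation=cv2.INTER_CUBIC)[:400]
b=np.hstack([cv2.resize(cv2.imread("pics/chks.png")[120:230,240:460],(400,200)),cv2.resize(cv2.imread("pics/chkt.png")[130:240,110:330],(400,200))])
cv2.imwrite("pics/chkb.png",np.vstack([a,b]))
E
```

```text
released t 32.375 pos [0.5073 0.2678 0.1672] grip 0.04604606718383891 gf 0.0 F [0.323  0.4482 0.2063]
over collar t 33.55 pos [0.4495 0.2118 0.2345] grip 0.04214169982732268 gf 0.0 F [-0.1642  1.1337  0.4945]
L [307.1235 204.2348] [168.7455 178.0143]
R [194.0272 143.8764] [215.8265 203.0539]
[252.1341 182.5935]
```

View pics/chkb.png

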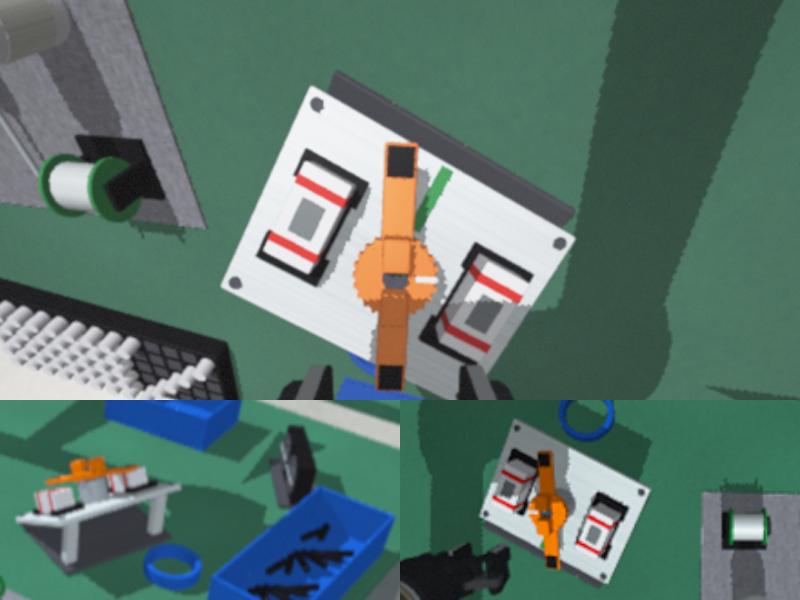

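Both modules lie flat in their nests, with label centres at (306,219) and (485,314). The collar hub at (395,281) is within 3 px of its prediction, and the arms line up with the tool. Now the collar.

Run:
```python
from job import *
q=float(F["q"]); h=.046
print("bump",ctrl.line_to(o+n*h,v=.12,threshold=12)); st("down")
ctrl.set_gripper(.008,50); s=st("grip")
if .014<s["grip_width"]<.023:
    j0=s["joint_pos"]; j1=ctrl.ik(o+n*h,Rc(1.571)); print(j0,j1)
    for f in (.5,1): ctrl.move_j(j0+f*(j1-j0)); st("turn"); print(ctrl.state()["torque"])
    ctrl.sleep(.4); s=st("end"); X=R.T@s["orientation"][:,1]; print("angle",np.arctan2(-X[0],X[1]),"j6",s["joint_pos"][5])
```

```text
bump False
down t 35.1333 pos [0.5226 0.1879 0.1024] grip 0.04195625465399322 gf 0.0 F [ 0.6117 -0.365   0.6213]
grip t 35.5 pos [0.5225 0.1878 0.1026] grip 0.0153992256229243 gf 48.42464804649353 F [-3.6827 -0.2468  5.6133]
[ 0.27    0.4001  1.7766 -0.528   0.5804 -1.0967] [ 0.2698  0.4014  1.7767 -0.5279  0.5797 -2.1675]
turn t 36.075 pos [0.5225 0.1878 0.1026] grip 0.015231090351884826 gf 48.77987086772919 F [-3.1753 -0.4383  5.1594]
[-0.1454  0.3249  0.063 ]
turn t 36.65 pos [0.5225 0.1878 0.1025] grip 0.01517348108823542 gf 49.34500336647034 F [-5.7607 -0.5907  6.7141]
[-0.2346  0.3203 -0.0907]
end t 37.05 pos [0.5225 0.1878 0.1025] grip 0.015588090557610923 gf 49.34885412454605 F [-4.6305 -0.8089  7.9456]
angle 1.5691991487265295 j6 -2.1656458944687467
```

Angle is 1.569. Release, retreat and check.

Run:
```python
from job import *
ctrl.set_gripper(.042); ctrl.line_to(o+n*.20,v=.2); ctrl.sleep(.3); st("clear")
c=snap("wrist","fin"); snap("scene","fins"); snap("top","fint")
for p in ([0,.088,.048],[0,-.088,.048],[-.08,0,0],[0,0,.052]): print(p,proj(c,o+R@p)*1.5625)
a=cv2.resize(cv2.imread("pics/fin.png"),(800,600),interpolation=cv2.INTER_CUBIC)[:400]
b=np.hstack([cv2.resize(cv2.imread("pics/fins.png")[120:230,240:460],(400,200)),cv2.resize(cv2.imread("pics/fint.png")[130:250,150:390],(400,200))])
cv2.imwrite("pics/finb.png",np.vstack([a,b]))
```

```text
clear t 38.6417 pos [0.4494 0.2114 0.2346] grip 0.042414014599404505 gf 0.0 F [-0.0711  0.2216 -0.408 ]
[0, 0.088, 0.048] [393.5306 391.4598]
[0, -0.088, 0.048] [393.1632 141.1882]
[-0.08, 0, 0] [494.7795 262.3341]
[0, 0, 0.052] [393.3415 277.3609]
```

View pics/finb.png

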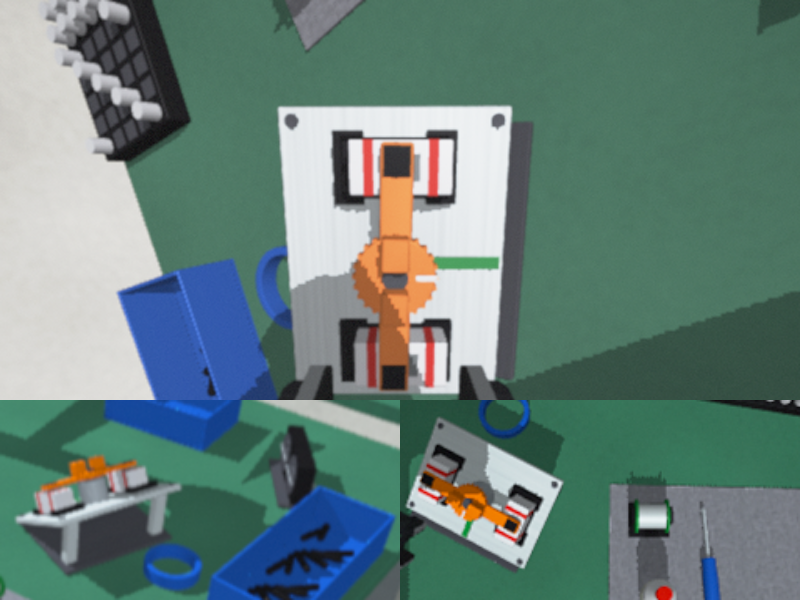

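The arms run from (397,145) to (393,390), within about 0.02 rad of square, with the white line on the green stripe. Both modules are seated, and the spool, bottle, screwdriver and tape are undisturbed.

```bash
python3 -c "
from station import ctrl
print(ctrl.sign_off())"
```

```text
the job is handed in; nothing more can be done
None
```

I handed the job in at about 39 s: both modules sit flat in their nests, the collar is turned to its locked mark (about 1.57 rad) and released, and the last pictures show nothing else disturbed; the sign-off call returned no verdict.

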